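# Torque down the quadrantal ball bracket

### The arm

A 6-joint arm with a two-finger parallel gripper is mounted at the origin on the work surface. World frame = base frame: x ahead of the robot, y to its left, z up, the work surface at z = 0. Lengths are in m, angles in rad, forces in N, time in s.
With the tool pointing down it reaches from about 0.35 to 0.875 m from the base axis. Payload 15.5 kg.
Tool frame: the origin (TCP) lies between the finger pads; the fingertips stand ctrl.tcp_to_tips ahead of it and the grasp point (between the pads) lies 6 mm ahead of it (ctrl.tcp_to_tips is the distance from the TCP to the fingertips, in m); z points along the fingers, y is the direction in which the jaws open and shut (so a half turn about z gives the same grasp; the last joint's range is limited). The gripper opens to 85 mm and grips with 20 to 120 N. Pads are 22 mm wide; open, the fingers measure 114 mm over their backs; the gripper's body (76 mm by 85 mm) begins 54 mm behind the grasp point. The pads swing forward as they close: fully open they stand 13 mm farther back than shut.
Start: joints at [-1.206, 0.494, 1.345, -0, 1.302, -0.096], TCP at [0.277, -0.56, 0.256] pointing down, gripper open.
Joint ranges: [-2.91, 2.91], [-0.82, 2.16], [0.22, 2.67], [-1.22, 4.37], [0.12, 2.79], [-3.08, 3.08]. Speed limits (rad/s): [1.89, 1.89, 2.57, 3.01, 3.01, 3.01].

### API

Orientations are given as a 3x3 rotation matrix whose columns are the frame's x, y, z axes.
In Python, from cell import ctrl gives the robot as it stands. Calls block until the motion is done:
- ctrl.move_ptp(position, orientation): joint-space move of the TCP to a pose.
- ctrl.move_linear(position, attitude=None, max_speed=0.15, until_force=None): straight line of the TCP; attitude=None keeps the orientation; max_speed is the mean speed in m/s. With until_force (N) it stops when the force on the tool has changed by that much, and returns True; else False.
- ctrl.move_j(angles): joint-space move.
- ctrl.open_gripper() and ctrl.close_gripper(): open the fingers fully, or close them until they stop; the grip force is fixed at half the most.
- ctrl.hold(seconds).
- ctrl.ik(position, orientation): joint angles nearest the present ones, or None.
- ctrl.capture(name): name is "scene" or "top" or "wrist"; returns (picture, depth): 480x640x3 uint8, blue, green, red; 480x640 float32, m along the optical axis (not along the pixel's ray), 0 where there is no reading.
- ctrl.camera_model(name): a dict with "fx", "fy", "cx", "cy" (pixels), "R" (3x3) and "t" (3): a world point X has camera coordinates R X + t. Camera axes: x right, y down, z forward; pixel columns grow to the right and rows downward; lengths in m; the calibration is good to about 2 mm. A picture is of the moment at which its call begins: read the wrist's pose just before it. camera_model takes no time and is no camera call; for the wrist camera it gives the pose at the moment of the call.
A pose or a line that the arm cannot do raises ctrl.IKError and nothing moves.
- ctrl.finish_job(): hands the job in, once; it reports no verdict.
Readings, each from a call of its own:
- ctrl.read_clock(): time.
- ctrl.read_joint_positions(): joint angles.
- ctrl.read_joint_velocities(): joint speeds.
- ctrl.read_joint_efforts(): joint torques, N m.
- ctrl.read_eef_pos(): TCP position.
- ctrl.read_ee_rot(): TCP orientation.
- ctrl.read_ft_force(): force on the tool from outside, world axes, zero at the start.
- ctrl.read_wrist_torque(): the same for the moment, N m.
- ctrl.read_opening(): finger opening in m.
Only numpy, scipy, OpenCV 4.12 (cv2) and the standard library are available. Lean on these libraries where they do the work, as an engineer would, in place of code of your own. Each camera call takes 0.05 s, during which the arm holds its last target.

### The job

Take the click wrench from its cradle, set its socket fully home on the clamp bolt of the quadrantal ball bracket by feel, without ramming it, and tighten the bolt clockwise until the wrench's breakaway joint trips, then stop at once: do not follow through. Lift the wrench off and lay it back in its cradle the way it lay, leaving the other things on the bench alone.

Things in the scene. Friction and masses are not known exactly. Their poses are not given: they have to be found in the camera images.
- grip (a point): Middle of the click wrench's black rubber grip with three red bands (90 mm long, 24 wide, 26 high), half-way up. x runs along the handle to the socket head, z up when the socket points down. It lies 150 mm behind the socket axis and 25 mm above the socket mouth. Wrench: about 0.34 kg, 253 mm long, centre of mass about 80 mm behind the socket axis.
- socket (a point): Centre of the mouth of the wrench's square socket, under the head; z is up along its axis. Square hole 28.2 mm across flats (1.1 mm clear of the bolt all round), 13 mm deep to its roof, the lowest 3 mm flared by 2 mm all round. Its x axis passes through the middle of a flat and points away from the handle (exactly, while the joint is straight).
- click (a joint): Bend of the breakaway joint, rad: 0 straight, grows as the handle is driven clockwise (from above) past the head, end stop 0.35. A preloaded spring holds it straight up to about 1.2 N m at the pivot (10 to 11 N square to the handle at mid-grip). From 0.08 it has tripped, beyond 0.25 the bolt is being forced; it springs straight when let off.
- bolt_top (a point): Centre of the top of the square-headed clamp bolt at the near end of the bracket arm that carries the black ball, 71 mm above the bench. x passes through the middle of a flat and turns with the bolt; z up. 26 mm across flats, 14 mm high, the top 3 mm chamfered to a 21 mm circle. With the socket fully home its mouth is 13 mm below this point.
- bolt_mark (a point): Outer end of the red paint stroke on the bolt head, 10 mm from its axis along its x; turns with it. The bolt is only nipped up and turns stiffly (0.2 to 1.6 N m, harder as it tightens); it needs some 10 to 40 degrees before the wrench trips, which cannot be known beforehand. The socket has about 5 degrees of play on it either way.
- cradle: Wrench cradle fixed on the bench: blue plate 200 x 80 x 5 mm, two teak saddles under the wrench's tube (70 mm to +x) and tail (67 mm to -x), floors 40 mm up, sloping cheeks to 56 mm, notch 22 mm wide at the floor. Origin mid-plate, underside; x along the wrench to its head. Wrench in place: mid-grip at x -5, z 48 mm; socket mouth at x 145, z 23 mm.
- stand: Fixed bracket stand, origin on the bench straight below the bolt: teak block 110 mm wide and 45 high from 55 mm to -x to 115 mm to +x, steel arm on it 46 mm wide, top 53 mm up, and the 90 mm black iron ball 155 mm to +x of the bolt, 159 mm high overall. Washer under the bolt 42 mm across.
- bezel: Chrome compass bezel ring lying flat, 110 mm across, 12 mm high; leave alone.
- spare_ball_center (a point): Centre of the loose spare black iron ball, 90 mm across, resting in a fixed dark wood ring 68 mm across; leave alone.
- shadow_pin: Brass shadow pin standing on its 48 mm foot, 102 mm high; leave alone.
- teak_block: Loose teak block 120 x 80 x 30 mm; leave alone.
- driver: Screwdriver lying on the bench; leave alone.
- grease_tin: Tin 64 mm across and 55 mm high; leave alone.
- bolt_bin: Green bin of spare bolts 120 x 90 x 40 mm; leave alone.
- pivot (a point): The wrench's breakaway knuckle, 36 mm behind the socket axis on the handle's axis. Head: chrome, 47 mm across (square, 36 mm, at its foot), 39 mm high. Behind the knuckle a 16 mm square chrome tube with a yellow band, then the grip (105 to 195 mm behind the socket axis), then a 16 mm square tail. Axes as the socket's.
There are look-alikes about, which are no part of the job. What is shaped like the cradle but pink, turquoise or yellow is not meant.

How it is judged:
On the way, in this order (a step that is already met when the one before it is completed fails the run):
1. the socket is fully home on the bolt head (horizontal distance between socket and bolt_top below 0.004 m and z of socket in the frame of bolt_top below -0.01 m and angle between socket's own z axis and vertical below 0.12 rad), for 0.2 s.
2. with the socket on the bolt and the bolt turned, the breakaway joint trips (horizontal distance between socket and bolt_top below 0.005 m and z of socket in the frame of bolt_top below -0.007 m and distance of bolt_mark from where it was at the start of the episode above 0.0015 m and value of joint click above 0.08 rad), for 0.05 s.
At the end, for the whole second after the job is handed in: The released wrench lies in both saddles, head to the cradle's +x, socket down: grip within 20 mm along, 8 mm across, 5 mm in height of its place, tilt under 0.12 rad, joint straight (below 0.04 rad); the bolt mark is still at least 1.5 mm on from its start (x of grip in the frame of cradle between -0.025 and 0.015 m and y of grip in the frame of cradle between -0.008 and 0.008 m and z of grip in the frame of cradle between 0.043 and 0.053 m and x of socket in the frame of cradle above 0.1 m and angle between socket's own z axis and vertical below 0.12 rad and value of joint click below 0.04 rad and distance of bolt_mark from where it was at the start of the episode above 0.0015 m); the robot touches nothing.
It fails at once if the handle is driven on past the trip (joint beyond 0.25 rad) (value of joint click above 0.25 rad).
It fails at once if the stand or its bolt is pressed with over 40 N before the bolt is turned and while the socket is not home on it (contact force between stand and anything else above 40 N and z of socket in the frame of bolt_top above -0.009 m and distance of bolt_mark from where it was at the start of the episode below 0.0015 m).
It fails at once if a bystander is shifted by more than 15 mm (distance of any of bezel, spare_ball_center, shadow_pin, teak_block, driver, grease_tin, bolt_bin from where it was at the start of the episode above 0.015 m).
It also fails if it takes over 58 s, if anything falls off the work surface, if the arm or the gripper's body presses on something with over 40 N, if the wrist force passes 120 N, or if a joint passes its speed limit or range.

## Working session

There is one attempt and no reset: what is moved stays moved. The work goes in short steps, each a Python script; the robot and the scene stay as the last script left them, time stands still between calls to the robot, and variables do not carry over. Pictures are saved under pics/ and viewed, and the job is handed in when it is done.

```bash
ls -la; mkdir -p pics
python3 - <<'E'
from cell import ctrl
import cv2,numpy as np
for n in ["scene","top"]:
    im,d=ctrl.capture(n); cv2.imwrite(f"pics/{n}0.png",im); np.save(f"pics/{n}0.npy",d); cv2.imwrite(f"pics/{n}0raw.png",im)
    m=ctrl.camera_model(n); print(n,m)
print(ctrl.read_clock(),ctrl.tcp_to_tips,ctrl.read_ft_force())
E
```

```text
total 12
drwxr-xr-x  3 agent agent 4096 Dec  6 15:40 .
drwxr-xr-x 23 root  root  4096 Dec  6 15:40 ..
drwxr-xr-x  2 agent agent 4096 Dec  6 15:40 pics
scene {'fx': 590.385621535678, 'fy': 590.385621535678, 'cx': 315.98594349043793, 'cy': 228.3059100670318, 'R': array([[-0.54568034,  0.83795219, -0.008312  ],
       [ 0.56125063,  0.35808876, -0.74617034],
       [-0.62227863, -0.4118356 , -0.66570319]]), 't': array([ 0.35626326, -0.18856258,  1.59710916])}
top {'fx': 539.1144646189184, 'fy': 539.1144646189184, 'cx': 308.32517204685297, 'cy': 233.73645001918737, 'R': array([[ 0.02099592, -0.99968704, -0.0136011 ],
       [-0.99500505, -0.01956578, -0.09788836],
       [ 0.0975916 ,  0.01558842, -0.99510446]]), 't': array([-0.07614762,  0.51741675,  1.37892244])}
0.1 0.025 [0.14111743 0.83411006 0.06948638]
```

View pics/scene0.png

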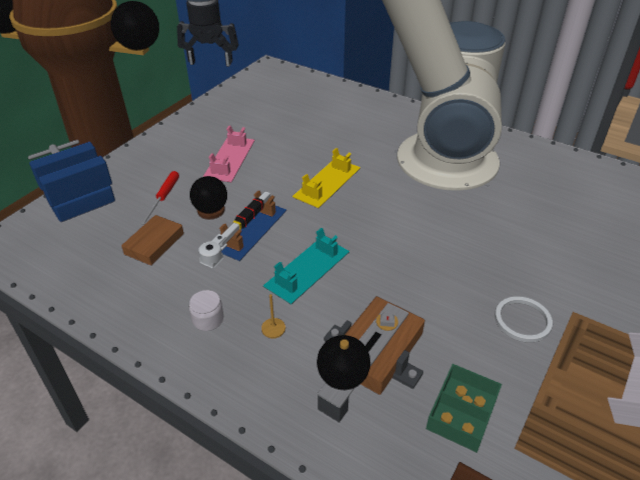

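View pics/top0.png

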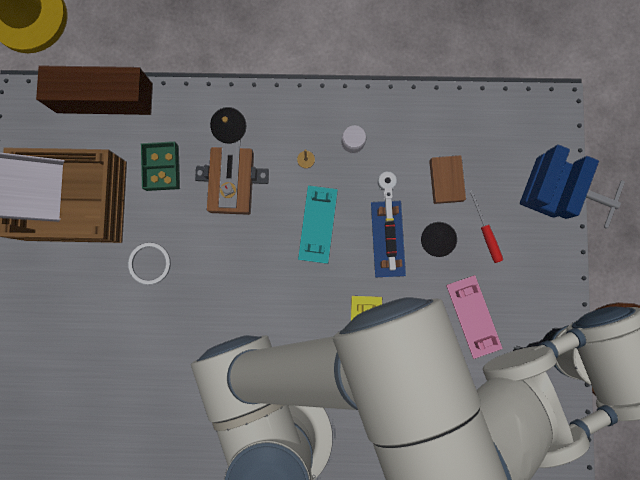

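The wrench lies in the blue cradle, at about (388,180)–(392,268) in top and (210,250)–(268,200) in scene. Candidates for the cradle are blue (390,238), turquoise (318,225), yellow (366,305) and pink (473,315), all top pixels. I choose the blue one, which holds the wrench. The bolt is at about (228,188) in top, at the near end of the arm with the black ball (228,125). The spare ball at (438,239) is a look-alike. Next I take close crops.

Run:
```python
import cv2,numpy as np
im=cv2.imread("pics/top0raw.png"); 
a=cv2.resize(im[165:285,360:420],None,fx=5,fy=5,interpolation=cv2.INTER_CUBIC)
b=cv2.resize(im[140:220,190:270],None,fx=5,fy=5,interpolation=cv2.INTER_CUBIC)
c=np.zeros((600,700,3),np.uint8); c[:,:300]=a; c[:400,300:]=b
cv2.imwrite("pics/crop0.png",c)
s=cv2.imread("pics/scene0raw.png"); cv2.imwrite("pics/crop1.png",np.hstack([cv2.resize(s[300:350,360:420],None,fx=6,fy=6,interpolation=cv2.INTER_CUBIC),cv2.resize(s[190:270,190:290],(375,300),interpolation=cv2.INTER_CUBIC)]))
```

```text
(no output)
```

View pics/crop0.png

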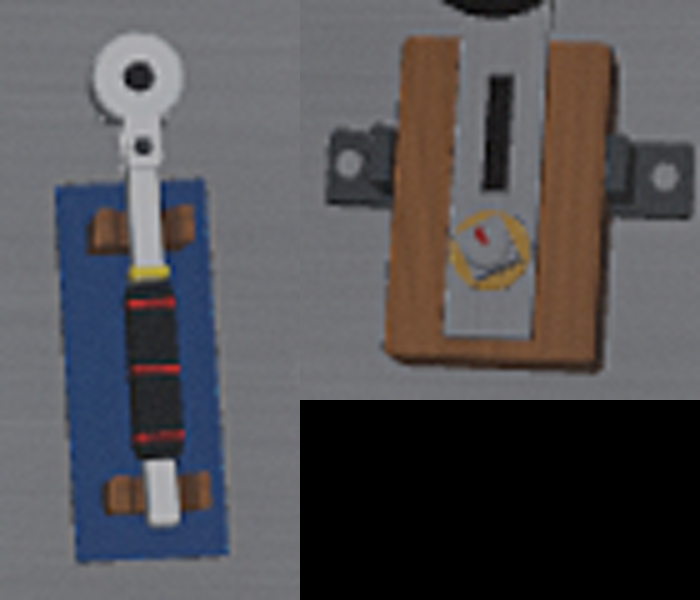

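View pics/crop1.png

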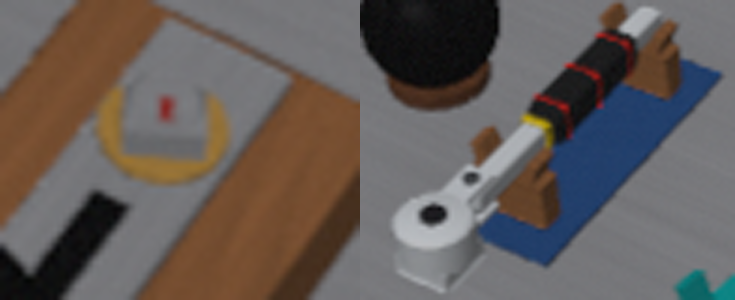

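```bash
cat > h.py <<'E'
from cell import ctrl
import cv2,numpy as np
def ray(n,px,z,m=None):
    m=m or ctrl.camera_model(n)
    d=np.array([(px[0]-m['cx'])/m['fx'],(px[1]-m['cy'])/m['fy'],1.])
    R,t=m['R'],m['t']; o=-R.T@t; w=R.T@d
    return o+w*(z-o[2])/w[2]
def proj(X,m):
    c=m['R']@np.asarray(X)+m['t']; return np.array([m['fx']*c[0]/c[2]+m['cx'],m['fy']*c[1]/c[2]+m['cy']])
def down(yaw): # tool z down, tool x at angle yaw
    c,s=np.cos(yaw),np.sin(yaw)
    return np.array([[c,s,0],[s,-c,0],[0,0,-1.]])
def snap(name):
    m=ctrl.camera_model("wrist"); im,d=ctrl.capture("wrist"); cv2.imwrite(f"pics/{name}.png",im); np.savez(f"pics/{name}.npz",d=d,**m); return im,d,m
E
python3 - <<'E'
from h import *
print("head",ray("top",(387.6,180.2),.062),"grip",ray("top",(391,238.8),.061))
print("tail",ray("top",(392.5,268.5),.056))
print("bolt",ray("top",(190+ (492-300)/5,140+245/5),.071), ray("scene",(360+165/6,300+110/6),.071))
print("head scene", ray("scene",(190+(433-360)*100/375,190+214*80/300),.062))
m=ctrl.camera_model("wrist"); print(m, ctrl.read_ee_rot(),ctrl.read_eef_pos())
E
```

```text
head [ 0.65658584 -0.26579482  0.062     ] grip [ 0.50656108 -0.27550354  0.061     ]
tail [ 0.43181984 -0.28042568  0.056     ]
bolt [0.62466112 0.13936001 0.071     ] [0.63416267 0.14677207 0.071     ]
head scene [ 0.65897076 -0.26567812  0.062     ]
{'fx': 392.61496513445644, 'fy': 392.61496513445644, 'cx': 322.66594652125406, 'cy': 242.8185558049976, 'R': array([[ 4.44542140e-01, -8.95757754e-01, -5.76341096e-04],
       [-8.50367380e-01, -4.22218077e-01,  3.14017858e-01],
       [-2.81527273e-01, -1.39104069e-01, -9.49416901e-01]]), 't': array([-0.6250371 , -0.04185764,  0.38065676])} [[ 8.96144170e-01  4.43762894e-01 -3.46355701e-04]
 [ 4.43763011e-01 -8.96143639e-01  9.83682131e-04]
 [ 1.26137171e-04 -1.03522086e-03 -9.99999456e-01]] [ 0.27726521 -0.55981697  0.25577994]
```

Run:
```python
from h import *
m=ctrl.camera_model("wrist"); c=-m['R'].T@m['t']; R=ctrl.read_ee_rot();print("cam in tool",R.T@(c-ctrl.read_eef_pos()), "opt axis tool",R.T@m['R'][2])
y=np.arctan2(.0097,.150)
g=np.array([.5066,-.2755,.0])
u=np.array([np.cos(y),np.sin(y),0])
for nm,p,yaw in [("wr",g+[0,0,.25],y),("grasp",g+[0,0,.054],y)]+[("b%d"%a,np.array([.63,.145,.25])-.15*np.array([np.cos(np.radians(a)),np.sin(np.radians(a)),0]),np.radians(a)) for a in (22,0,-30)]:
    q=ctrl.ik(p,down(yaw)); print(nm,None if q is None else np.round(q,2))
```

```text
cam in tool [ 0.08030783  0.0003439  -0.11839612] opt axis tool [-3.14138021e-01  7.08725427e-04  9.49377060e-01]
wr [-0.6   0.43  1.48 -0.    1.23  0.9 ]
grasp [-0.6   0.69  1.65 -0.    0.8   0.9 ]
b22 [ 0.06  0.32  1.66 -0.    1.16  1.25]
b0 [ 0.17  0.33  1.65 -0.    1.16  1.75]
b-30 [ 0.31  0.39  1.55 -0.    1.2   2.4 ]
```

Run:
```python
from h import *
ctrl.move_ptp(np.array([.63-.02,.145-.008,.22]),down(np.radians(22)))
im,d,m=snap("w1"); print(ctrl.read_clock(),ctrl.read_eef_pos(),proj([.63,.145,.071],m))
```

```text
2.875 [0.61018941 0.13630698 0.2200236 ] [320.77165446 202.08841366]
```

View pics/w1.png

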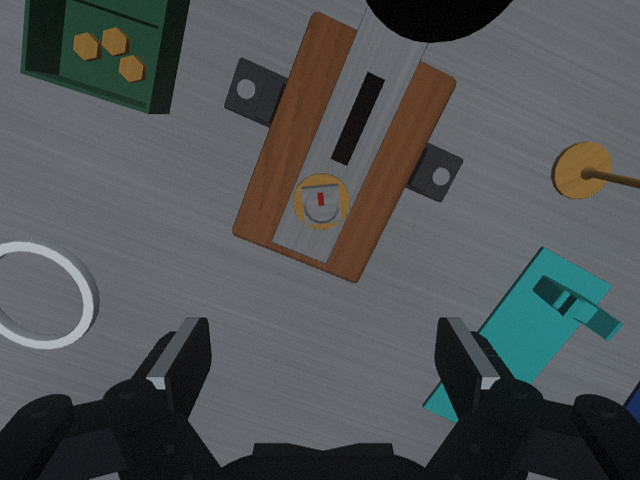

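The bolt head shows at about (321,202), inside the brass washer, with the red stroke pointing up the image. Next I zoom in.

Run:
```python
import cv2
im=cv2.imread("pics/w1.png"); a=im[170:235,285:360]
cv2.imwrite("pics/w1c.png",cv2.resize(a,None,fx=8,fy=8,interpolation=cv2.INTER_CUBIC))
```

```text
(no output)
```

View pics/w1c.png

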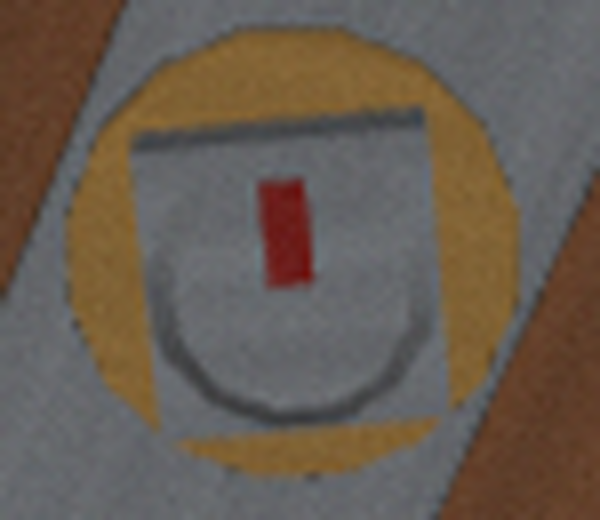

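```bash
cat >> h.py <<'E'
def mload(n):
    z=np.load(f"pics/{n}.npz"); return {k:(z[k] if z[k].ndim else float(z[k])) for k in z.files if k!='d'}
E
python3 - <<'E'
from h import *
m=mload("w1"); f=lambda x,y:((x+.5)/8-.5+285,(y+.5)/8-.5+170)
P=lambda p,z:ray("wrist",f(*p),z,m)
z=.068
TL,TR,BL,BR=[P(p,z) for p in [(135,152),(424,128),(160,437),(447,412)]]
print("sides",[np.linalg.norm(a-b) for a,b in [(TL,TR),(TR,BR),(BR,BL),(BL,TL)]])
print("ctr",(TL+TR+BL+BR)/4)
ang=lambda v:np.degrees(np.arctan2(v[1],v[0]))
print("yaw",ang(TL-BL),ang(TR-BR),ang(TL-TR)-90,ang(BL-BR)-90)
o,i=P((281,180),.071),P((290,287),.071); d=(o-i)/np.linalg.norm(o-i);print("red",o,ang(d),"ctr",o-d*.010, np.linalg.norm(o-i))
# colour based refinement of red and washer
im=cv2.imread("pics/w1.png"); hsv=cv2.cvtColor(im,cv2.COLOR_BGR2HSV)
big=cv2.resize(im[170:235,285:360],None,fx=8,fy=8,interpolation=cv2.INTER_CUBIC)
h=cv2.cvtColor(big,cv2.COLOR_BGR2HSV)
r=((h[...,0]<8)|(h[...,0]>172))&(h[...,1]>150); r=r.astype(np.uint8)
n,l,s,c=cv2.connectedComponentsWithStats(r); k=1+np.argmax([s[j,4] if abs(c[j][0]-285)<60 else 0 for j in range(1,n)])
rr=cv2.minAreaRect(np.argwhere(l==k)[:,::-1].astype(np.float32)); print(rr)
w=((h[...,0]>12)&(h[...,0]<26)&(h[...,1]>120)&(h[...,2]>90)).astype(np.uint8)
n,l,s,c=cv2.connectedComponentsWithStats(w); print(s,c)
mask=np.zeros_like(w)
for j in range(1,n):
    if s[j,4]>300 : mask|=(l==j).astype(np.uint8)
pts=np.argwhere(mask)[:,::-1]; hull=cv2.convexHull(pts.astype(np.int32)); e=cv2.fitEllipse(hull); print(e, P(e[0],.0545))
E
```

```text
sides [np.float64(0.025127127553529343), np.float64(0.02552532940296982), np.float64(0.025698109143433276), np.float64(0.025695460860240202)]
ctr [0.62744142 0.14381059 0.068     ]
yaw 26.00885045289049 27.284244591755378 26.766588965703633 27.143224727308194
red [0.63623842 0.1483134  0.071     ] 26.623118653027557 ctr [0.62729868 0.1438322  0.071     ] 0.009428440737435397
((286.67193603515625, 233.45083618164062), (98.8402099609375, 41.89830017089844), 84.05313110351562)
[[     0      0    600    520 249314]
 [    60      0     11     11     78]
 [    82      0      3      7     16]
 [    65      9      1      1      1]
 [    32     12      1      2      2]
 [    33     13      5      9     34]
 [    52     15      1      3      3]
 [    84     17      2      2      2]
 [    87     16      7      6     24]
 [    53     19      1      1      1]
 [    26     22      6      7     17]
 [    54     23      7      6     19]
 [    24     24      1      2      2]
 [   102     26      6      4     12]
 [    69     32    448    393  53186]
 [    28     42     18     13     95]
 [    68     
[... 9465 characters left out ...]
02]
 [4.58100000e+02 4.83700000e+02]
 [4.61000000e+02 4.82000000e+02]
 [5.22468750e+02 4.85125000e+02]
 [5.46000000e+02 4.86000000e+02]
 [5.18000000e+02 4.89000000e+02]
 [4.65928571e+02 4.92928571e+02]
 [5.56851351e+02 4.98959459e+02]
 [5.81333333e+02 4.98666667e+02]
 [4.81000000e+02 4.99352941e+02]
 [5.30500000e+02 4.98000000e+02]
 [4.82500000e+02 5.02000000e+02]
 [5.14282609e+02 5.07434783e+02]
 [5.49000000e+02 5.04333333e+02]
 [5.69720000e+02 5.07240000e+02]
 [4.54600000e+02 5.06600000e+02]
 [5.32027027e+02 5.16783784e+02]
 [4.98500000e+02 5.18000000e+02]]
((293.5066223144531, 251.7736053466797), (445.4953918457031, 451.6573486328125), 90.79369354248047) [0.62748081 0.14367636 0.0545    ]
```

Run:
```python
from h import *
y=np.arctan2(.0097,.150); u=np.array([np.cos(y),np.sin(y),0])
ctrl.move_ptp(np.array([.6575,-.2657,.211])-.02*u,down(y))
im,d,m=snap("w2"); print(ctrl.read_clock(),ctrl.read_eef_pos(),proj([.6575,-.2657,.062],m))
```

```text
4.425 [ 0.63791979 -0.26556298  0.21109887] [323.68788332 205.20988707]
```

View pics/w2.png

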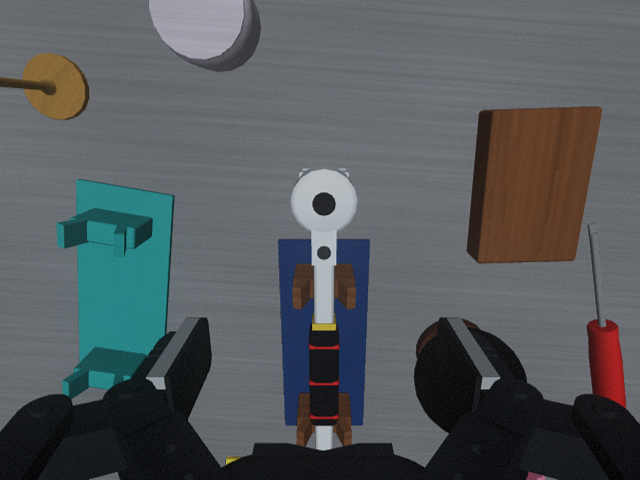

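```bash
python3 - <<'E'
from h import *
m=mload("w2"); im=cv2.imread("pics/w2.png"); D=np.load("pics/w2.npz")['d']
g=cv2.cvtColor(im,cv2.COLOR_BGR2GRAY)
hh=(g[160:260,270:380]<70).astype(np.uint8)
n,l,s,c=cv2.connectedComponentsWithStats(hh)
for j in range(1,n):
    if s[j,4]>60: print("dark",s[j],c[j]+[270,160])
b=(g[160:240,280:370]>165).astype(np.uint8)
c_,_=cv2.findContours(b,0,2); k=max(c_,key=cv2.contourArea); print("circ",cv2.minEnclosingCircle(k))
hsv=cv2.cvtColor(im,cv2.COLOR_BGR2HSV); r=(((hsv[...,0]<8)|(hsv[...,0]>172))&(hsv[...,1]>120)&(hsv[...,2]>90)).astype(np.uint8)
r[:, :300]=0; r[:,350:]=0
n,l,s,c=cv2.connectedComponentsWithStats(r)
for j in range(1,n):
    if s[j,4]>15: print("red",s[j],c[j],ray("wrist",c[j],.061,m))
print("hole",ray("wrist",(324,204),.062,m),"pin",ray("wrist",(323.7,253),.06,m), D[200,305],D[383,324],D[430,324])
# blue plate
bl=((hsv[...,0]>105)&(hsv[...,0]<125)&(hsv[...,1]>120)).astype(np.uint8)
ys,xs=np.where(bl); print("blue",cv2.minAreaRect(np.stack([xs,ys],1).astype(np.float32)))
for p in [(278,239),(369.5,239)]: print(ray("wrist",p,.005,m))
mt=ctrl.camera_model("top"); print("spare",ray("top",(438.5,239),.0575,mt),ray("scene",(209,195),.06))
E
python3 - <<'E'
import cv2
im=cv2.imread("pics/w2.png"); cv2.imwrite("pics/w2c.png",cv2.resize(im[160:270,270:380],None,fx=5,fy=5,interpolation=cv2.INTER_CUBIC))
E
```

```text
dark [ 43  33  22  22 392] [323.49234694 203.58928571]
dark [  8  79  33  21 683] [294.23426061 248.96339678]
dark [ 67  79  33  21 684] [352.78947368 248.93859649]
dark [ 48  87  13  12 126] [323.67460317 252.53174603]
circ ((43.5, 44.92856979370117), 35.95996856689453)
red [309 345  30   4  78] [323.5        347.07692308] [ 0.5431687  -0.27330715  0.061     ]
red [309 380  30   6  77] [324.03896104 383.06493506] [ 0.50934011 -0.27603726  0.061     ]
red [310 415  29   4  74] [323.58108108 417.06756757] [ 0.47511579 -0.27798037  0.061     ]
hole [ 0.65837081 -0.26585833  0.062     ] pin [ 0.62155148 -0.26815197  0.06      ] 0.27107143 0.31786576 0.3406273
blue ((318.5, 359.5), (637.0, 239.0), 0.0)
[ 0.61205586 -0.2292001   0.005     ]
[ 0.61735804 -0.30841759  0.005     ]
spare [ 0.50874887 -0.39600906  0.0575    ] [ 0.52189574 -0.38555743  0.06      ]
```

View pics/w2c.png

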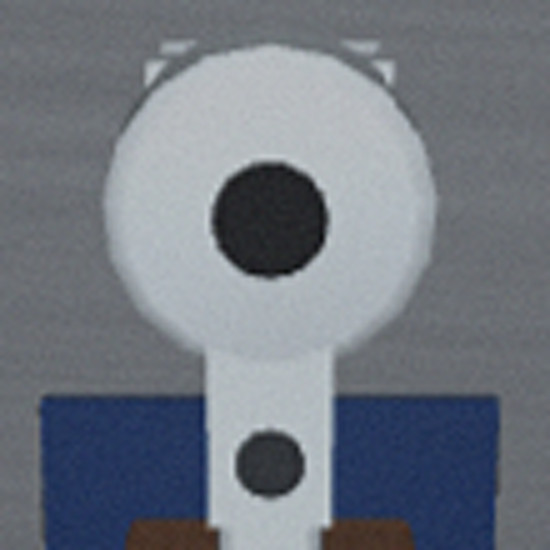

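Run:
```python
from h import *
y=np.radians(3.83); u=np.array([np.cos(y),np.sin(y),0]); R=down(y)
g=np.array([.5091,-.2758,0])+.015*u
ctrl.move_ptp(g+[0,0,.12],R)
ctrl.move_linear(g+[0,0,.0545],max_speed=.08)
print("f0",ctrl.read_ft_force(),ctrl.read_wrist_torque(),ctrl.read_eef_pos())
ctrl.close_gripper()
p=ctrl.read_eef_pos(); Ra=ctrl.read_ee_rot(); print("closed",ctrl.read_opening(),p,ctrl.read_ft_force(),ctrl.read_wrist_torque())
head=np.array([.6585,-.2658,.023]); print("head in tool",Ra.T@(head-p))
snap("w3"); print(ctrl.read_clock())
```

```text
f0 [-0.15511042  0.46693015 -0.48315154] [-0.00926504  0.04101927 -0.00207636] [ 0.52436365 -0.2749892   0.05490869]
closed 0.02330468155260468 [ 0.52409717 -0.27481476  0.05481206] [-1.48645018  1.28793581  5.78232552] [0.16211739 0.17654586 0.11052697]
head in tool [ 1.34699522e-01 -1.04621403e-05  3.18344746e-02]
6.6667
```

View pics/w3.png

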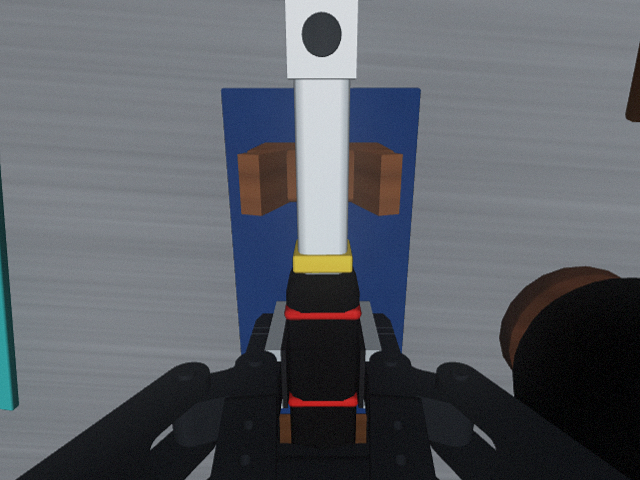

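Grasped: opening is 23.3 mm against the 24 mm grip. The wrist camera shows the knuckle at (321,35), so bends and slips will be visible. Now I lift it.

```bash
python3 - <<'E'
from h import *
p=ctrl.read_eef_pos()
ctrl.move_linear(p+[0,0,.03],max_speed=.06)
print(ctrl.read_ft_force(),ctrl.read_wrist_torque(),ctrl.read_opening()); snap("w4")
ctrl.move_linear(p+[0,0,.15],max_speed=.15)
y=np.radians(26.8); u=np.array([np.cos(y),np.sin(y),0]); b=np.array([.6274,.1437,0]); L=.1347
t=b-L*u
ctrl.move_ptp(t+[0,0,.2],down(y))
ctrl.hold(.2)
snap("w5"); im,_=ctrl.capture("top"); cv2.imwrite("pics/top5.png",im)
print(ctrl.read_clock(),ctrl.read_ft_force(),ctrl.read_wrist_torque(),ctrl.read_eef_pos(),t)
E
python3 - <<'E'
import cv2,numpy as np
a=[cv2.imread(f"pics/{n}.png")[:270,200:440] for n in("w3","w4","w5")]
cv2.imwrite("pics/cmp5.png",np.hstack(a))
E
```

```text
[-0.4617376   0.5097851  -3.00384755] [ 0.02898069  0.24992045 -0.0078882 ] 0.02313505863117634
9.9667 [ 0.0453521   0.38726106 -3.49991054] [-0.10142332  0.19532676  0.02362426] [0.5073683  0.08242333 0.19997499] [0.50716869 0.0829668  0.        ]
```

View pics/cmp5.png

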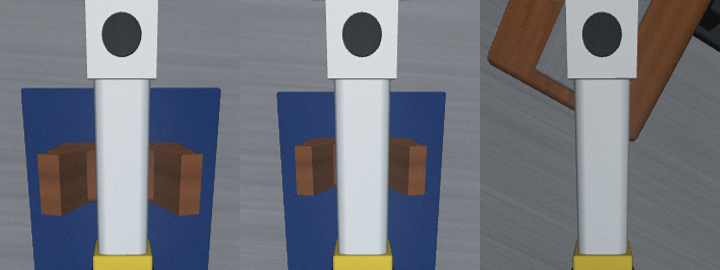

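Run:
```python
from h import *
y=np.radians(26.8); u=np.array([np.cos(y),np.sin(y),0]); b=np.array([.6274,.1437,0]); L=.1347
t=b-L*u; R=down(y)
ctrl.move_linear(t+[0,0,.108],R,max_speed=.08)
ctrl.hold(.1); e=t-ctrl.read_eef_pos(); e[2]=0; print("err",e)
ctrl.move_linear(t+e+[0,0,.106],R,max_speed=.03); print(ctrl.read_eef_pos()-t,ctrl.read_ft_force(),ctrl.read_wrist_torque())
im,_=ctrl.capture("scene"); cv2.imwrite("pics/sc6.png",cv2.resize(im[260:380,320:480],None,fx=5,fy=5,interpolation=cv2.INTER_CUBIC)[:600,:800])
r=ctrl.move_linear(t+e+[0,0,.0885],R,max_speed=.015,until_force=5)
print(r,ctrl.read_eef_pos()-t,ctrl.read_ft_force(),ctrl.read_wrist_torque(),ctrl.read_clock())
```

```text
err [-2.44481198e-04 -3.10572883e-05  0.00000000e+00]
[-3.15864543e-04 -2.83900198e-05  1.05972784e-01] [ 0.1208343   0.22169355 -2.66773719] [-0.11370416  0.16890532  0.02526333]
True [-4.48695092e-04 -6.36980354e-05  8.87172856e-02] [-0.41256447  0.17479999  3.03452166] [ 0.19674049 -0.47221763 -0.05651976] 12.7417
```

View pics/sc6.png

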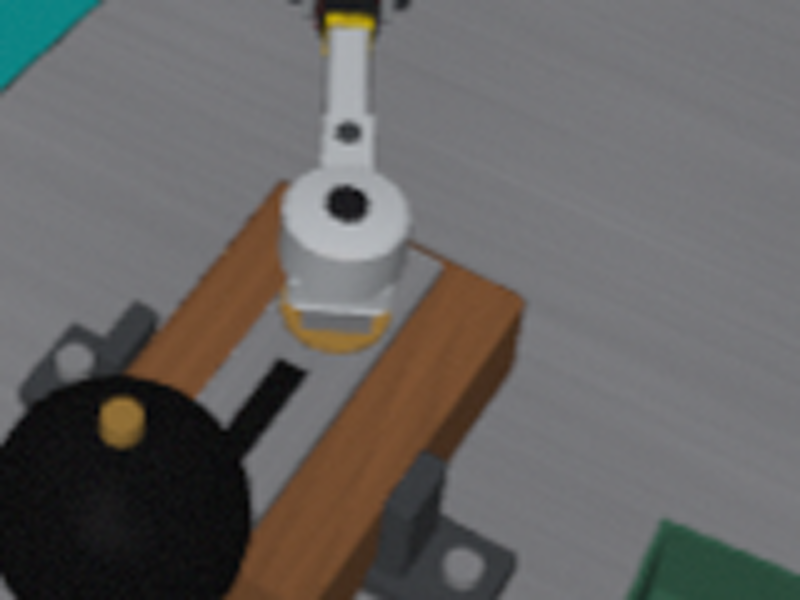

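Contact came exactly at the expected home depth (TCP 0.0887, nominal 0.0898) with under 6 N. Now I turn in small clockwise steps, watching the pivot moment and measuring the knuckle edge angle by vision.

```bash
cat >> h.py <<'E'
def bend():
    im,_=ctrl.capture("wrist"); g=cv2.cvtColor(im,cv2.COLOR_BGR2GRAY)
    sl=[]
    for lo,hi in ((265,305),(340,380)):
        pts=[]
        for r in range(4,70,2):
            row=cv2.GaussianBlur(g[r:r+1,lo:hi].astype(np.float32),(5,1),0)[0]; dd=np.diff(row)
            i=np.argmax(dd) if lo<300 else np.argmin(dd); pts.append((lo+i+.5,r))
        vx,vy,_,_=cv2.fitLine(np.array(pts,np.float32),cv2.DIST_HUBER,0,.01,.01).ravel(); sl.append(np.arctan(vx/vy))
    return np.mean(sl),sl,im
B=np.array([.6274,.1437,0]); L=.1347
def meas(F0,M0):
    R=ctrl.read_ee_rot(); F=ctrl.read_ft_force()-F0; M=ctrl.read_wrist_torque()-M0
    u=R[:,0]; n=np.array([-u[1],u[0],0]); ft=F@n; fr=F@u
    return np.arctan2(u[1],u[0]), ft, fr, F[2], M[2], -M[2]+.0987*ft   # yaw, tangential, radial, z, Mz, pivot torque
def turn(yaw,z,speed=.03):
    u=np.array([np.cos(yaw),np.sin(yaw),0]); t=B-L*u; t[2]=z
    ctrl.move_linear(t,down(yaw),max_speed=speed)
E
python3 - <<'E'
from h import *
import json
ctrl.hold(.25)
F0=ctrl.read_ft_force();M0=ctrl.read_wrist_torque(); json.dump([F0.tolist(),M0.tolist()],open("base.json","w"))
b0,sl,im=bend(); print("bend0",b0,sl); cv2.imwrite("pics/b0.png",im)
for a in (25.5,24,22.5,21,19.5):
    turn(np.radians(a),.0886); y,*v=meas(F0,M0); bb=bend()
    print(a,round(np.degrees(y),2),np.round(v,2),"bend",round(bb[0]-b0,3),np.round(bb[1],3))
    if abs(v[-1])>.9: break
print(ctrl.read_clock(),ctrl.read_eef_pos())
json.dump([F0.tolist(),M0.tolist(),float(b0)],open("base.json","w"))
E
```

```text
bend0 -0.0047954917 [np.float32(0.022761181), np.float32(-0.032352164)]
25.5 25.53 [-0.05 -1.87  0.76 -0.05  0.04] bend 0.009 [ 0.03  -0.022]
24 24.04 [-0.92 -1.9  -0.75 -0.05 -0.04] bend 0.011 [ 0.034 -0.022]
22.5 22.55 [-0.67 -4.03  0.1  -0.02 -0.04] bend 0.007 [ 0.027 -0.022]
21 21.06 [-1.04 -6.01  0.78  0.05 -0.15] bend -0.0 [ 0.023 -0.033]
19.5 19.59 [-1.74 -7.14  1.33  0.11 -0.28] bend 0.01 [ 0.034 -0.023]
14.6083 [0.50007906 0.09851488 0.08850601]
```

```bash
sed -i 's/^B=.*/B=np.array([.6274,.1437,0]); L=.1352/' h.py
python3 - <<'E'
from h import *
import json
F0,M0,b0=json.load(open("base.json")); F0=np.array(F0);M0=np.array(M0)
a=19.5
while a>8.2:
    a-=1.25
    turn(np.radians(a),.0886); y,*v=meas(F0,M0); bb=bend()
    print(a,round(np.degrees(y),2),np.round(v,2),"bend",round(bb[0]-b0,3),np.round(bb[1],3))
    if abs(v[-1])>.8: break
print(ctrl.read_clock(),ctrl.read_eef_pos())
E
```

```text
18.25 18.34 [-1.66 -4.13 -0.08  0.25 -0.41] bend 0.012 [ 0.036 -0.022]
17.0 17.06 [-3.05 -5.35 -0.2   0.3  -0.6 ] bend 0.012 [ 0.035 -0.021]
15.75 15.8 [-2.25 -5.02 -0.89  0.2  -0.43] bend 0.01 [ 0.033 -0.022]
14.5 14.56 [-2.15 -5.13 -0.1   0.29 -0.5 ] bend 0.009 [ 0.029 -0.022]
13.25 13.31 [-2.4  -4.9  -0.71  0.28 -0.52] bend 0.009 [ 0.031 -0.022]
12.0 12.06 [-3.55 -5.95 -0.56  0.31 -0.66] bend 0.008 [ 0.026 -0.02 ]
10.75 10.83 [-3.44 -5.77  0.11  0.24 -0.58] bend 0.008 [ 0.026 -0.02 ]
9.5 9.6 [-3.68 -5.25 -0.82  0.28 -0.64] bend 0.008 [ 0.026 -0.02 ]
8.25 8.36 [-3.75 -4.5   0.22  0.29 -0.66] bend 0.008 [ 0.026 -0.02 ]
7.0 7.12 [-3.9  -5.74 -0.85  0.35 -0.73] bend 0.008 [ 0.025 -0.02 ]
17.6083 [0.49317513 0.12698912 0.08857612]
```

Run:
```python
from h import *
import json
F0,M0,b0=json.load(open("base.json")); F0=np.array(F0);M0=np.array(M0)
a=7.
while a>-9:
    a-=1.
    turn(np.radians(a),.0886); y,*v=meas(F0,M0); bb=bend()
    print(a,round(np.degrees(y),2),np.round(v,2),"bend",round(bb[0]-b0,3),np.round(bb[1],3))
    if abs(v[-1])>1.08 or abs(bb[0]-b0-.008)>.03: break
cv2.imwrite("pics/b1.png",bb[2])
print(ctrl.read_clock(),ctrl.read_eef_pos())
```

```text
6.0 6.12 [-4.75 -5.72  0.07  0.35 -0.82] bend 0.008 [ 0.025 -0.018]
5.0 5.12 [-4.13 -4.37 -0.55  0.39 -0.8 ] bend 0.01 [ 0.025 -0.015]
4.0 4.12 [-4.72 -5.3  -0.21  0.38 -0.85] bend 0.012 [ 0.025 -0.011]
3.0 3.12 [-5.12 -5.54  0.01  0.42 -0.92] bend 0.014 [ 0.03  -0.011]
2.0 2.13 [-6.   -4.99 -0.06  0.44 -1.03] bend 0.018 [ 0.034 -0.009]
1.0 1.13 [-6.3  -4.96 -0.48  0.39 -1.01] bend 0.018 [ 0.036 -0.009]
0.0 0.13 [-6.1  -5.49  0.63  0.44 -1.04] bend 0.013 [ 0.035 -0.02 ]
-1.0 -0.87 [-6.24 -4.65 -0.52  0.48 -1.1 ] bend 0.013 [ 0.037 -0.021]
20.0083 [0.49205589 0.14571482 0.08854419]
```

View pics/b1.png

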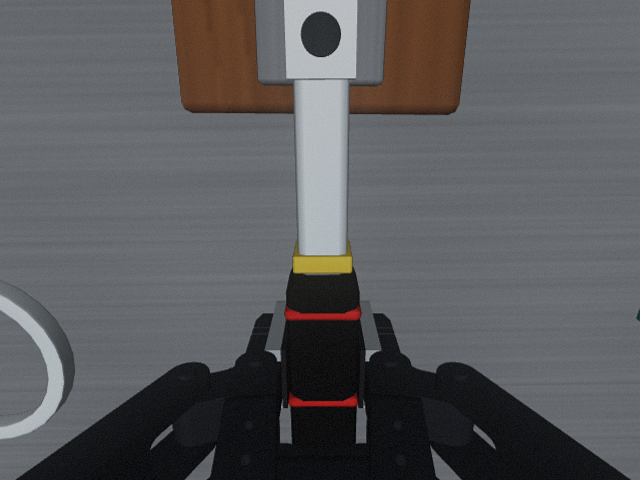

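Run:
```python
from h import *
import json
F0,M0,b0=json.load(open("base.json")); F0=np.array(F0);M0=np.array(M0)
a=-1.
while a>-14:
    a-=.8
    turn(np.radians(a),.0886); y,*v=meas(F0,M0); bb=bend()
    print(round(a,2),round(np.degrees(y),2),np.round(v,2),"bend",round(bb[0]-b0,3),np.round(bb[1],3))
    if abs(bb[0]-b0-.01)>.03 or abs(v[-1])<.7: break
cv2.imwrite("pics/b2.png",bb[2])
print(ctrl.read_clock(),ctrl.read_eef_pos())
```

```text
-1.8 -1.67 [-6.19 -5.71  0.73  0.46 -1.07] bend 0.012 [ 0.036 -0.021]
-2.6 -2.47 [-6.21 -5.14 -0.53  0.5  -1.11] bend 0.012 [ 0.036 -0.022]
-3.4 -3.26 [-7.   -4.68  0.09  0.54 -1.23] bend 0.012 [ 0.036 -0.022]
-4.2 -4.07 [-7.36 -4.35  0.06  0.49 -1.22] bend 0.012 [ 0.036 -0.022]
-5.0 -4.86 [-6.89 -4.7   0.47  0.52 -1.2 ] bend 0.012 [ 0.036 -0.021]
-5.8 -5.66 [-7.83 -4.64 -0.13  0.59 -1.36] bend 0.012 [ 0.036 -0.022]
-6.6 -6.46 [-7.65 -5.25  0.56  0.63 -1.38] bend 0.013 [ 0.037 -0.021]
-7.4 -7.26 [-7.77 -3.52 -0.37  0.48 -1.25] bend 0.023 [ 0.037 -0.   ]
-8.2 -8.07 [-8.36 -4.    0.62  0.42 -1.24] bend 0.026 [0.043 0.   ]
-9.0 -8.87 [-9.34 -4.97  0.85  0.41 -1.33] bend 0.03 [0.05 0.  ]
-9.8 -9.67 [-10.13  -3.64   0.49   0.31  -1.31] bend 0.018 [ 0.047 -0.021]
-10.6 -10.47 [-10.93  -4.4    1.13   0.27  -1.35] bend 0.03 [0.051 0.   ]
-11.4 -11.27 [-10.59  -3.15   0.12   0.27  -1.31] bend 0.032 [0.055 0.   ]
-12.2 -12.08 [-11.95  -4.06  -1.95   0.17  -1.35] bend 0.045 [0.059 0.022]
24.2083 [0.49466952 0.17142842 0.08831263]
```

View pics/b2.png

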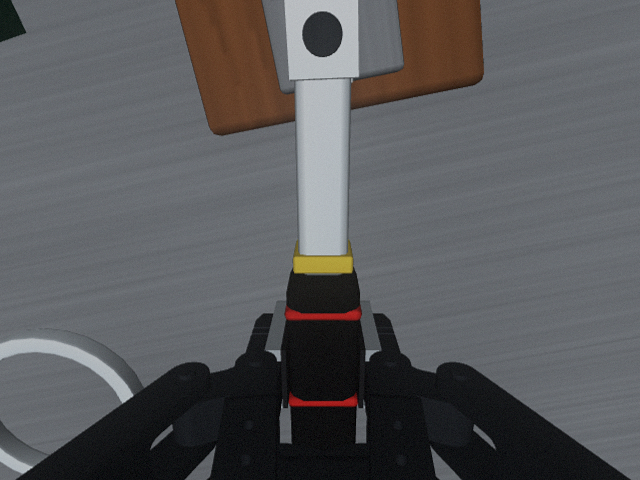

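```bash
cat >> h.py <<'E'
def edges(im):
    # subpixel edge slopes (block L,R ; tube L,R)
    g=cv2.GaussianBlur(cv2.cvtColor(im,cv2.COLOR_BGR2GRAY).astype(np.float32),(0,0),1.2); out=[];pos=[]
    for r0,r1,lo,hi,s in ((3,70,272,305,1),(3,70,340,372,-1),(95,235,284,310,1),(95,235,338,362,-1)):
        pts=[]
        for r in range(r0,r1):
            d=s*np.diff(g[r,lo:hi]); i=np.argmax(d)
            if 0<i<len(d)-1:
                den=d[i-1]-2*d[i]+d[i+1]; o=.5*(d[i-1]-d[i+1])/den if den else 0
                pts.append((lo+i+.5+o,r))
        pts=np.array(pts); k=np.polyfit(pts[:,1],pts[:,0],1)
        res=abs(pts[:,0]-np.polyval(k,pts[:,1])); ok=res<np.median(res)*2.5+.2; k=np.polyfit(pts[ok,1],pts[ok,0],1); out.append(k[0]);pos.append(np.polyval(k,(r0+r1)/2))
    bt=-np.mean(out[:2]) ; tt=-np.mean(out[2:])
    return np.mean(out[:2]),np.mean(out[2:]),np.round(out,3),np.round(pos,1)
E
python3 - <<'E'
from h import *
for n in("w3","w4","w5","b0","b1","b2"): print(n,edges(cv2.imread(f"pics/{n}.png")))
E
```

```text
w3 (np.float64(0.0032674760526703907), np.float64(0.004385386650976269), array([ 0.029, -0.022,  0.025, -0.016]), array([285.7, 356.8, 296.5, 347.2]))
w4 (np.float64(0.0021463390518045786), np.float64(0.0035228911793263352), array([ 0.027, -0.023,  0.023, -0.016]), array([286.1, 357. , 296.7, 347.5]))
w5 (np.float64(0.001037264786347268), np.float64(0.0016229140098235825), array([ 0.026, -0.024,  0.026, -0.022]), array([286.1, 357. , 297.7, 347. ]))
b0 (np.float64(0.0008993710784392286), np.float64(0.0019020630027735321), array([ 0.029, -0.027,  0.028, -0.024]), array([285.9, 357.6, 297.6, 347.3]))
b1 (np.float64(0.007019953570346479), np.float64(0.007042247204812623), array([ 0.034, -0.02 ,  0.031, -0.017]), array([284.6, 356.3, 296.7, 346.2]))
b2 (np.float64(0.035897247389844976), np.float64(0.0032463211885123515), array([ 0.061,  0.01 ,  0.028, -0.021]), array([286.1, 358. , 297.5, 347.1]))
```

Run:
```python
from h import *
import json
F0,M0,b0=json.load(open("base.json")); F0=np.array(F0);M0=np.array(M0)
a=-12.2; bnd=.033
for k in range(16):
    a-=.8; yw=np.radians(a)-.35*bnd
    u=np.array([np.cos(np.radians(a)),np.sin(np.radians(a)),0]); t=B-L*u; t[2]=.0886
    ctrl.move_linear(t,down(yw),max_speed=.03)
    y,*v=meas(F0,M0); im,_=ctrl.capture("wrist"); e=edges(im); bnd=e[0]-e[1]
    print(round(a,2),round(np.degrees(y),2),np.round(v,2),"bend",round(bnd,3))
    if bnd>.095: break
cv2.imwrite("pics/b3.png",im); open("a.txt","w").write(f"{a} {yw}")
print(ctrl.read_clock(),ctrl.read_eef_pos())
```

```text
-13.0 -13.53 [-9.6  -2.63 -1.59  0.43 -1.38] bend 0.053
-13.8 -14.73 [-8.07 -2.32 -1.89  0.52 -1.32] bend 0.072
-14.6 -15.91 [-8.68 -2.22 -3.06  0.56 -1.42] bend 0.09
-15.4 -17.06 [-7.32 -2.34 -2.04  0.65 -1.37] bend 0.107
25.4083 [0.49667015 0.17913017 0.08834182]
```

View pics/b3.png

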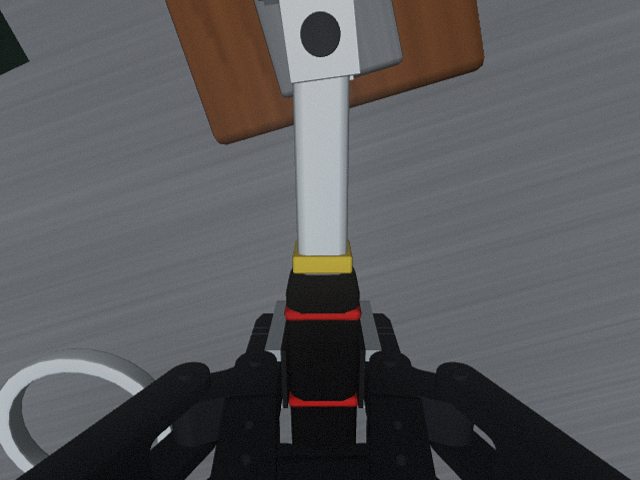

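The knuckle at (320,35) is visibly bent, with a measured bend of 0.107 rad, so it has tripped. I stop here and let off.

Run:
```python
from h import *
import json
F0,M0,b0=json.load(open("base.json")); F0=np.array(F0);M0=np.array(M0)
ctrl.hold(.1); im,_=ctrl.capture("wrist"); e=edges(im); print("trip bend",e[0]-e[1])
for a in (-13,-10.5,-8.5,-7):
    turn(np.radians(a),.0888); y,*v=meas(F0,M0); im,_=ctrl.capture("wrist"); e=edges(im)
    print(a,round(np.degrees(y),2),np.round(v,2),"bend",round(e[0]-e[1],3),"tube",round(e[1],3))
print(ctrl.read_clock(),ctrl.read_eef_pos())
```

```text
trip bend 0.10691692784652378
-13 -12.87 [-11.86  -1.22  -1.96   0.15  -1.32] bend 0.031 tube 0.005
-10.5 -10.48 [-3.05 -4.55 -3.08  0.62 -0.93] bend -0.001 tube 0.009
-8.5 -8.55 [-0.97 -6.98 -3.36  0.36 -0.45] bend -0.002 tube 0.006
-7 -7.06 [ 1.45 -5.94 -3.31  0.39 -0.25] bend -0.002 tube 0.006
27.025 [0.49313268 0.16041727 0.08876923]
```

Run:
```python
from h import *
import json
F0,M0,b0=json.load(open("base.json")); F0=np.array(F0);M0=np.array(M0)
y=np.radians(-7); u=np.array([np.cos(y),np.sin(y),0]); R=down(y)
t=B-(L+.0004)*u
for z in (.092,.097,.103,.112):
    r=ctrl.move_linear(t+[0,0,z],R,max_speed=.03,until_force=20); print(z,r,np.round(meas(F0,M0),2),ctrl.read_ft_force())
    if r: break
im,_,_=snap("c1"); print(edges(im))
im,_=ctrl.capture("scene"); cv2.imwrite("pics/sc7.png",cv2.resize(im[240:390,320:480],(640,600),interpolation=cv2.INTER_CUBIC))
print(ctrl.read_clock(),ctrl.read_eef_pos())
```

```text
0.092 False [-0.12  0.15 -3.42 -6.85  0.28 -0.27] [-1.94340501  0.68357018 -3.33176094]
0.097 False [-0.12 -0.56 -1.56 -6.99  0.09 -0.14] [-0.18327624 -0.24748973 -3.47124227]
0.103 False [-0.12 -0.09 -2.61 -7.44  0.15 -0.16] [-1.16849032  0.34950915 -3.91556177]
0.112 False [-0.12  0.46 -1.12 -6.1   0.14 -0.1 ] [ 0.37528011  0.70862714 -2.58018846]
(np.float64(0.001865944728517744), np.float64(0.0031776025325174553), array([ 0.026, -0.022,  0.026, -0.02 ]), array([286.1, 357.3, 297.4, 346.7]))
28.5 [0.49274838 0.16023472 0.11194877]
```

View pics/sc7.png

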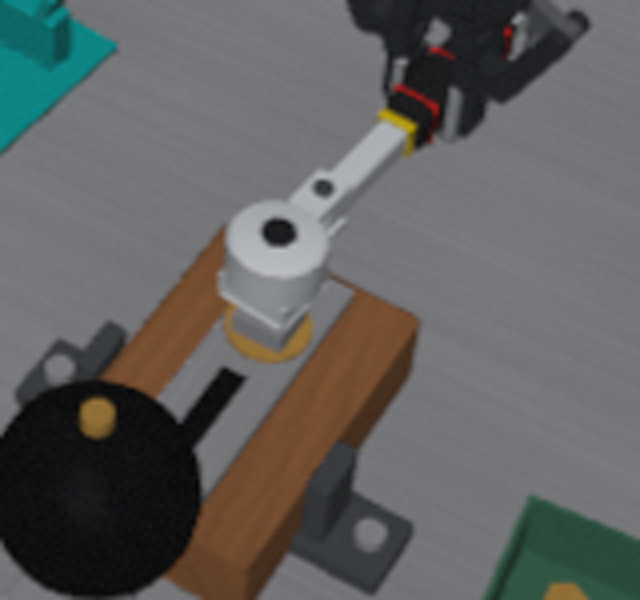

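View pics/c1.png

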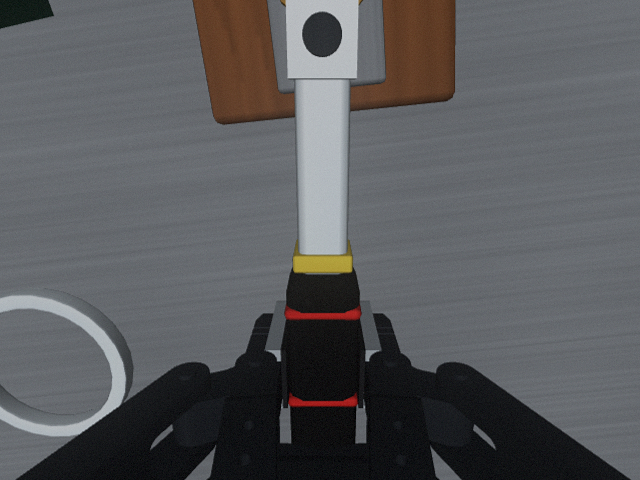

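Off the bolt with the joint straight. The wrench's pose in hand is unchanged (pin at (322,35), yellow band at row 264). Now I return it to the cradle.

Run:
```python
from h import *
p=ctrl.read_eef_pos()
ctrl.move_linear([p[0],p[1],.2],max_speed=.15)
y=np.radians(3.83); R=down(y); t=np.array([.5242,-.2749,0])
ctrl.move_ptp(t+[0,0,.2],R)
ctrl.move_linear(t+[0,0,.085],R,max_speed=.12); ctrl.hold(.1)
e=t-ctrl.read_eef_pos(); e[2]=0; print("err",e)
F=ctrl.read_ft_force()
r=ctrl.move_linear(t+e+[0,0,.0535],R,max_speed=.025,until_force=4)
print(r,ctrl.read_eef_pos(),ctrl.read_ft_force()-F,ctrl.read_wrist_torque(),ctrl.read_clock()); snap("d1")
```

```text
err [-0.00039917  0.00023734  0.        ]
True [ 0.52376049 -0.27463469  0.05481381] [ 0.30524597 -0.12076631 12.59579201] [ 0.0320336   0.40301542 -0.03789123] 33.1667
```

View pics/d1.png

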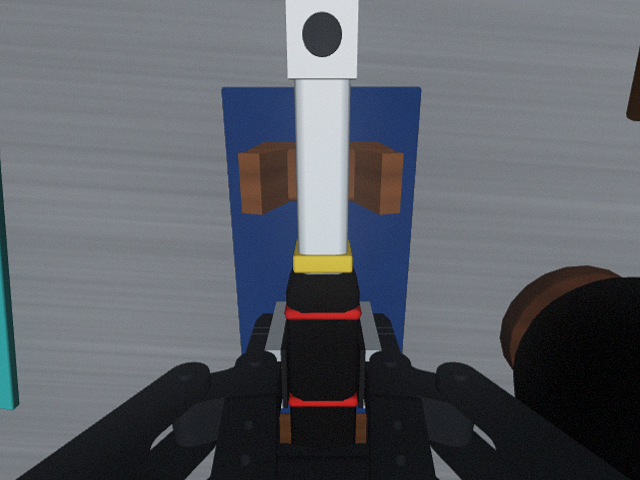

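The picture matches w3, taken at the grasp. I release, retreat and check.

Run:
```python
from h import *
ctrl.open_gripper(); ctrl.hold(.2)
p=ctrl.read_eef_pos(); ctrl.move_linear(p+[0,0,.1],max_speed=.12)
y=np.radians(3.83); u=np.array([np.cos(y),np.sin(y),0])
ctrl.move_linear(np.array([.6575,-.2657,.211])-.02*u,down(y),max_speed=.2); ctrl.hold(.1)
im,d,m=snap("e1"); t,_=ctrl.capture("top"); cv2.imwrite("pics/top8.png",t)
print(edges(im) if 0 else "",ctrl.read_clock(),ctrl.read_opening(),ctrl.read_ft_force())
g=cv2.cvtColor(im,cv2.COLOR_BGR2GRAY); hh=(g[160:260,270:380]<70).astype(np.uint8)
n,l,s,c=cv2.connectedComponentsWithStats(hh)
for j in range(1,n):
    if s[j,4]>60: print("dark",c[j]+[270,160],ray("wrist",c[j]+[270,160],.061,m))
hsv=cv2.cvtColor(im,cv2.COLOR_BGR2HSV); r=(((hsv[...,0]<8)|(hsv[...,0]>172))&(hsv[...,1]>120)&(hsv[...,2]>90)).astype(np.uint8)
r[:, :300]=0; r[:,350:]=0
n,l,s,c=cv2.connectedComponentsWithStats(r)
for j in range(1,n):
    if s[j,4]>15: print("red",c[j],ray("wrist",c[j],.061,m))
cv2.imwrite("pics/top8c.png",cv2.resize(t[140:220,190:270],None,fx=6,fy=6,interpolation=cv2.INTER_CUBIC))
```

```text
36.0167 0.08540509113723876 [0.43823265 0.15877045 0.86445127]
dark [322.60201511 201.64483627] [ 0.65813153 -0.26601819  0.061     ]
dark [293.02110818 248.01451187] [ 0.62272722 -0.24702254  0.061     ]
dark [351.82679296 248.00270636] [ 0.62558978 -0.28932484  0.061     ]
dark [322.87218045 250.86466165] [ 0.62200028 -0.26864404  0.061     ]
red [323.         345.78217822] [ 0.5429836 -0.2740766  0.061    ]
red [323.14666667 382.12      ] [ 0.50892574 -0.27649788  0.061     ]
red [323.14285714 415.98701299] [ 0.47496383 -0.27879384  0.061     ]
```

View pics/e1.png

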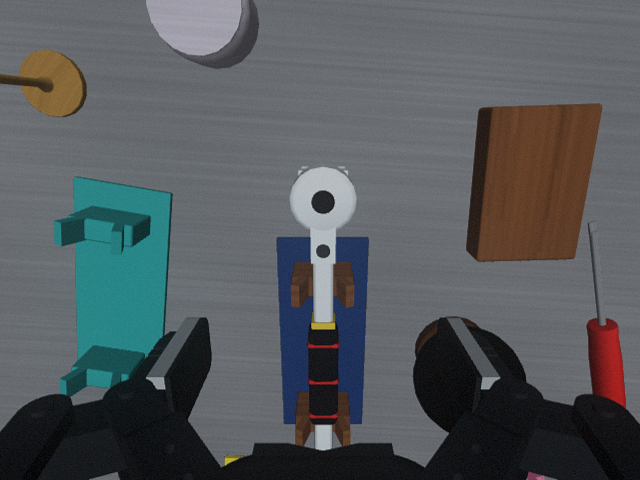

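View pics/top8c.png

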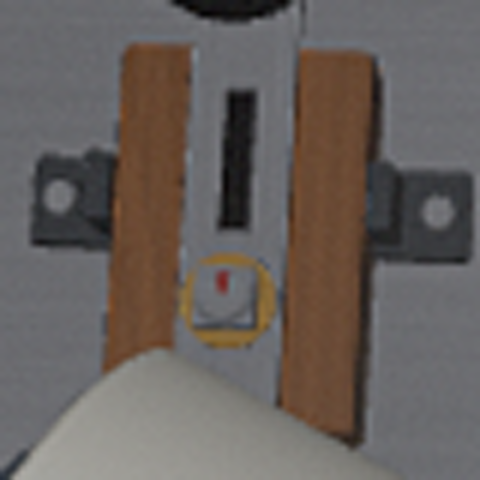

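View pics/top8.png

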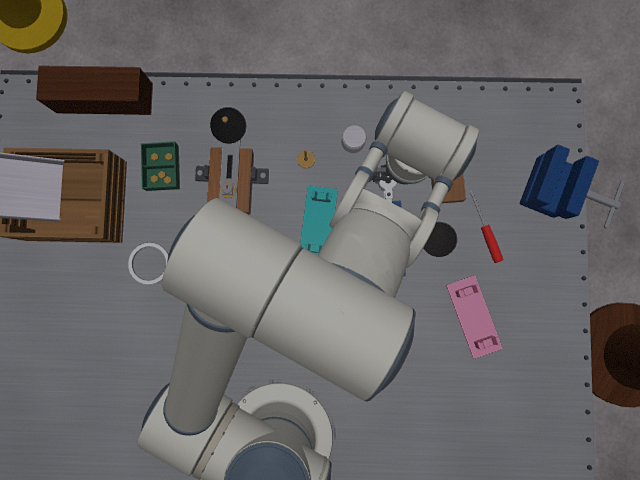

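```bash
python3 -c "
from cell import ctrl
ctrl.finish_job(); print(ctrl.read_clock())"
```

```text
the job is handed in; nothing more can be done
the job is handed in; nothing more can be done
```

I tightened the bolt until the wrench tripped, laid the wrench back in its blue cradle, and handed the job in at about 36 s of the 58 s allowed. `finish_job` gave no verdict.

- **Seating:** I lowered the socket slowly onto the bolt with a force stop. It stopped at the expected home depth with under 6 N of contact force.
- **Tightening:** I turned clockwise in steps of about 1°. The pivot moment levelled off at about 1.3 N m, slightly above the stated 1.2.
- **Trip:** I stopped at a bend of 0.107 rad measured in the wrist picture (trip is 0.08, limit 0.25), then let off at once. The joint read straight again, within 0.002 rad.
- **Wrench in the cradle:** after release, the middle of the grip and the head are both within 1 mm of where they lay at the start. The gripper is open and clear of everything.
- **Bolt:** the red mark has turned by about 25–30°, or about 4–5 mm at its outer end, against the 1.5 mm required.
- **Bystanders:** I compared them by eye and saw no shift. I did not measure each one.

**Disagreement between cameras:** my rough first reading of the bolt in the scene camera was about 12 mm off the top camera's. I used the wrist camera instead, where three features agreed to within 0.2 mm.

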